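Find the latched key on the lamp console and release it

ROBOT

A 6-joint arm with a two-finger parallel gripper is mounted at the origin on the work surface. World frame = base frame: x ahead of the robot, y to its left, z up, the work surface at z = 0. Lengths are in mm, angles in degrees, forces in N, time in s.
With the tool pointing down it reaches from about 300 to 850 mm from the base axis. Payload 4.2 kg.
Tool frame: the origin (TCP) lies midway between the tips of the shut fingers; the grasp point (between the pads) lies 19 mm behind it; z points along the fingers, y is the direction in which the jaws open and shut (so a half turn about z gives the same grasp; the last joint's range is limited). The gripper opens to 91 mm and grips with 3 to 60 N. Pads are 32 mm wide; open, the fingers measure 118 mm over their backs; the gripper's body (76 mm by 178 mm) begins 60 mm behind the grasp point.
Start: joints at [71.391, 18.312, 89.639, -0, 72.044, -1.146], TCP at [172.561, 548.512, 213.976] pointing down, gripper open.
Joint ranges: [-177.97, 177.97], [-48.28, 115.42], [12.27, 149.76], [-77.06, 257.06], [2.81, 150.46], [-146.56, 146.56]. Speed limits (degrees/s): [147.25, 147.25, 180, 180, 180, 180].

INTERFACE

Orientations are given as [roll, pitch, yaw] about the fixed x, y, z axes, in that order (R = Rz(yaw) Ry(pitch) Rx(roll)).
In Python, from workcell import * gives the robot as it stands.
- The arm moves only by the tool arm_command, never from a script. Its argument "deltas" is text: rows parted by semicolons, each of 7 numbers parted by spaces: the shift along the tool's x, y, z in mm, then the turn, a rotation vector about the tool's x, y, z in degrees, then the finger opening in mm, from 0 to 91.2. In form: x y z wx wy wz hand; .... A call has 1 to 5 rows; each row shifts and turns the commanded pose from where the row before left it, along the tool's axes as they then stand; what a row does not reach is not made up. A row lasts 1/8 s, in which the tool goes at most 62.5 mm and 10.7 degrees, less where a joint would pass 70% of its speed; a pose out of reach is approached as far as the arm can. A call is refused whole if a number of a shift passes 62.5 or a number of a turn 10.7, either way. A call with a gripper value outside its range is refused whole. The fingers move at their own pace and stop on an object; "force" is the grip in N (left out, the last holds). Time passes only in rows, so rows that do not move let the fingers close. It gives the time, the measured TCP pose, the force and the opening at its end, in the units of the state.
- state(): the state, without advancing time (a new reading comes with each control period).
- grab_frame(name): name is "scene" or "top" or "wrist"; returns the picture (480x640x3 uint8, red, green, blue); there is no depth.
- camera_model(name): a dict with "fx", "fy", "cx", "cy" (pixels), "k1" (the pictures are not rectified: a ray, as slopes to the right and down, at radius r is drawn at 1 + k1 r^2 times it, then the intrinsics apply), "rvec" (rotation vector, rad) and "tvec" (3), from world to camera coordinates, as OpenCV has them; the wrist camera has in their place "mount" (4x4, takes a point from camera to tool coordinates, whose origin is the TCP and whose axes are the flange's). Camera axes: x right, y down, z forward; pixel columns grow to the right and rows downward; lengths in mm; the calibration is good to about 2 mm. A picture is of the moment at which its call begins: read the wrist's pose just before it. camera_model takes no time and is no camera call.
- job_done(): hands the job in, once; it reports no verdict.
The state is a dict: "time_s": time; "qpos": joint angles; "qvel": joint speeds; "effort": joint torques, N m; "ee_pos": TCP position; "ee_rot": TCP orientation; "force": force on the tool from outside, world axes, zero at the start; "torque": the same for the moment, N m; "gripper_width": finger opening in mm.
Only numpy, scipy, OpenCV 4.12 (cv2) and the standard library are available. Lean on these libraries where they do the work, as an engineer would, in place of code of your own. Each camera call takes 0.05 s, during which the arm holds its last target. There are 200 camera calls.

TASK

One of the four identical white keys on the grey lamp console has been left latched down. With the fingertips tap all four keys lightly, one after another along the row starting next to the green lamp, to feel which one it is, and only then press that key fully home and let it spring up, so that all four keys stand up. Never press one of the other keys home, and leave the jars, vial, tray and tools where they are.

Things in the scene. Friction and masses are not known exactly. Their poses are not given: they have to be found in the camera images.
- console: Grey lamp-control console fixed to the bench, 130 (its x) x 290 (its y) x 52 mm high; origin at the centre of its underside on the bench, z up, x pointing away from the robot at yaw 0 (yaw varies by up to 0.3 rad). Four identical white keys stand in one row along its y axis, at x = 0 and y = +69, +23, -23 and -69 mm. A small green lamp sits beyond the y = +69 end, so the row is counted from +y to -y.
- lamp (a point): Top of the small green pilot lamp (16 mm wide dome, 9 mm high) on the console, at console x = 0, y = +121 mm, 61 mm above the bench: it marks the end at which the row of keys begins.
- key_a_top (a point): Centre of the top face of one of the four identical white keys (top face 40 mm along console x, 30 mm along console y, 46 mm from key to key, 16 mm gaps). The top stands 70 mm above the bench (18 mm above the console's deck) when the key is up; about 64 mm when latched; 59 mm at the bottom of its travel. Which key name sits at which place of the row differs from start to start.
- key_a (a joint): How far this key is down, m: 0 up, about 0.006 latched down, 0.011 bottom. Push-push action: pressed past about 0.010 and let go, an up key latches and a latched key is released and springs up by itself; pressed less, it returns to where it was. The spring pushes up with 2 N at the top, 4 N at the latched depth, 6 N at the bottom (hard stop).
- key_b_top (a point): Centre of the top face of one of the four identical white keys (top face 40 mm along console x, 30 mm along console y, 46 mm from key to key, 16 mm gaps). The top stands 70 mm above the bench (18 mm above the console's deck) when the key is up; about 64 mm when latched; 59 mm at the bottom of its travel. Which key name sits at which place of the row differs from start to start.
- key_b (a joint): How far this key is down, m: 0 up, about 0.006 latched down, 0.011 bottom. Push-push action: pressed past about 0.010 and let go, an up key latches and a latched key is released and springs up by itself; pressed less, it returns to where it was. The spring pushes up with 2 N at the top, 4 N at the latched depth, 6 N at the bottom (hard stop).
- key_c_top (a point): Centre of the top face of one of the four identical white keys (top face 40 mm along console x, 30 mm along console y, 46 mm from key to key, 16 mm gaps). The top stands 70 mm above the bench (18 mm above the console's deck) when the key is up; about 64 mm when latched; 59 mm at the bottom of its travel. Which key name sits at which place of the row differs from start to start.
- key_c (a joint): How far this key is down, m: 0 up, about 0.006 latched down, 0.011 bottom. Push-push action: pressed past about 0.010 and let go, an up key latches and a latched key is released and springs up by itself; pressed less, it returns to where it was. The spring pushes up with 2 N at the top, 4 N at the latched depth, 6 N at the bottom (hard stop).
- key_d_top (a point): Centre of the top face of one of the four identical white keys (top face 40 mm along console x, 30 mm along console y, 46 mm from key to key, 16 mm gaps). The top stands 70 mm above the bench (18 mm above the console's deck) when the key is up; about 64 mm when latched; 59 mm at the bottom of its travel. Which key name sits at which place of the row differs from start to start.
- key_d (a joint): How far this key is down, m: 0 up, about 0.006 latched down, 0.011 bottom. Push-push action: pressed past about 0.010 and let go, an up key latches and a latched key is released and springs up by itself; pressed less, it returns to where it was. The spring pushes up with 2 N at the top, 4 N at the latched depth, 6 N at the bottom (hard stop).
- jar_1_mid (a point): Clear specimen jar with white cap, 48 mm wide, 62 mm high; loose, to be left alone; point at its middle, half-way up.
- jar_2_mid (a point): Clear specimen jar with white cap, 48 mm wide, 62 mm high; loose, to be left alone; point at its middle, half-way up.
- jar_3_mid (a point): Clear specimen jar with white cap, 48 mm wide, 62 mm high; loose, to be left alone; point at its middle, half-way up.
- tray_mid (a point): Black open specimen tray with stones, 130 x 120 x 28 mm; loose, to be left alone; point at its middle, half-way up.
- block_mid (a point): Pale wooden block, 100 x 110 x 36 mm; loose, to be left alone; point at its middle, half-way up.
- engraver_mid (a point): Grey hand engraver lying on the bench between robot and console, about 140 mm long, 20 mm wide, 18 mm high; loose, to be left alone; point at its middle, half-way up.
- vial_mid (a point): Small amber vial with blue cap, 20 mm wide, 30 mm high, standing on the console's far corner at the end away from the lamp; loose, to be left alone; point at its middle, half-way up.
Not all that is in view belongs to the job. Leave any pink look-alike of the part that bears key_a_top alone.

How it is judged:
By the outcome, as a careful person would: the job done as asked, in the order asked, and still so for the second after the job is handed in, with the robot touching nothing.
It also fails if it takes over 42 s, if anything falls off the work surface, if the arm or the gripper's body presses on something with over 40 N, if the wrist force passes 120 N, or if a joint passes its speed limit or range.

## Working session

There is one attempt and no reset: what is moved stays moved. The work goes in short steps, Python scripts to look and compute and a tool call to move; the robot and the scene stay as the last step left them, time stands still between calls to the robot, and variables do not carry over. Pictures are saved under pics/ and viewed, about 8 in all and at most 12, crops included, and the job is handed in when it is done.

Besides the shell and the picture viewer there is one more tool, called after ">>>" in YAML: its name, and indented under it one key for each argument. arm_command: Moves the arm, as the interface text tells. Its arguments: {"type":"object","properties":{"deltas":{"type":"string"},"force":{"type":"number"}},"required":["deltas"]}

```bash
mkdir -p pics
python3 - <<'E'
from workcell import *
import cv2
s=state();print(s)
for n in("scene","top"):
    cv2.imwrite(f"pics/{n}0.png",grab_frame(n)[:,:,::-1]);print(n,camera_model(n))
print(camera_model("wrist"))
E
```

```text
{'time_s': 0.0, 'qpos': array([ 7.13894415e+01,  1.83522352e+01,  8.97080759e+01, -3.76668004e-04,
        7.20435624e+01, -1.14469368e+00]), 'qvel': array([-0.0258101 , -0.02591226,  0.01498576, -0.04641672, -0.06947294,
       -0.08174683]), 'effort': array([ 1.54043883e-03, -4.12476075e+01, -2.31976193e+01,  7.29674287e-02,
        4.58948000e-02, -1.24849171e-04]), 'ee_pos': array([172.40322313, 548.00214239, 213.1030164 ]), 'ee_rot': array([-1.79896140e+02, -1.71707759e-03,  1.62534250e+02]), 'force': array([ 0.42440893, -0.56297578,  0.3694814 ]), 'torque': array([-0.028212  , -0.05131997,  0.00741293]), 'gripper_width': 91.05443765196911}
scene {'fx': 566.4739398965792, 'fy': 566.4739398965792, 'cx': 317.2328021826696, 'cy': 242.23723938643556, 'k1': -0.06416852317983378, 'rvec': array([ 2.25051771,  1.13324628, -0.40299797]), 'tvec': array([-367.67505264, -290.75684097, 1280.6024093 ])}
top {'fx': 444.32085189713786, 'fy': 444.32085189713786, 'cx': 313.4415849957839, 'cy': 252.0669858859253, 'k1': -0.08608521797106536, 'rvec': array([ 2.14664449, -2.19739749,  0.0451462 ]), 'tvec': array([ 56.44237104, 530.93813668, 779.79857376])}
{'fx': 346.37184227932767, 'fy': 346.37184227932767, 'cx': 317.2295296110773, 'cy': 242.03322979916146, 'k1': -0.06086942641088981, 'mount': array([[ 3.24144223e-05, -9.64908436e-01, -2.62586576e-01,
         7.35821606e+01],
       [ 9.99999969e-01,  9.62126488e-05, -2.30103062e-04,
        -4.82879046e-01],
       [ 2.47292535e-04, -2.62586561e-01,  9.64908409e-01,
        -1.70121201e+02],
       [ 0.00000000e+00,  0.00000000e+00,  0.00000000e+00,
         1.00000000e+00]])}
```

View pics/top0.png

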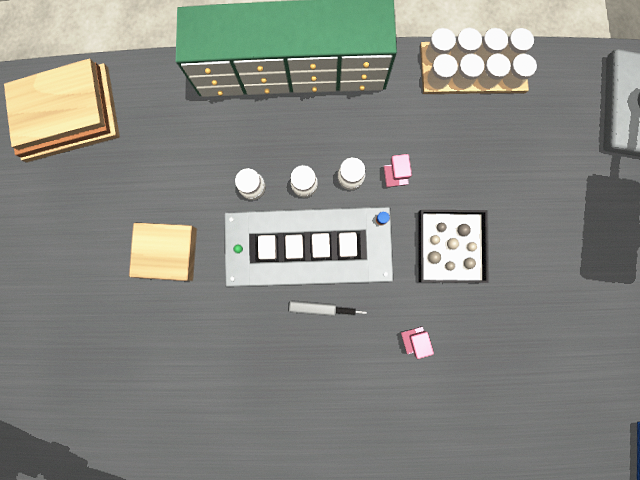

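View pics/scene0.png

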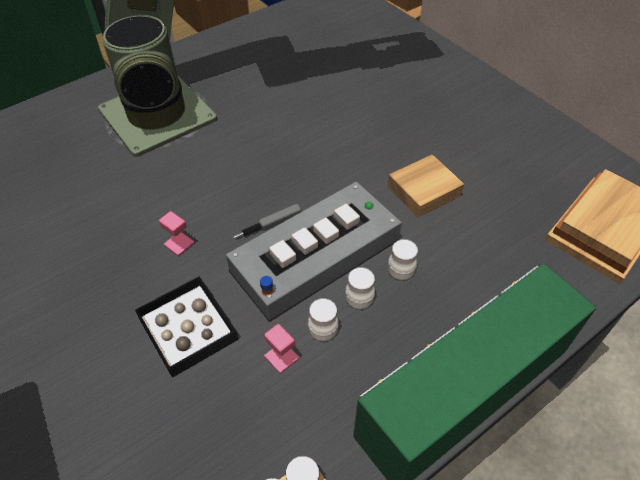

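The top view shows the console with its lamp at (238,249) on the left, which is the +y end. The white keys are at x≈267, 294, 320 and 347, y≈246. The vial is at (383,218), the engraver at (327,309) and the jars are beyond the console. The pink look-alikes at (400,168) and (418,343) are distractors. Next I fit the console pose.

```bash
cat > h.py <<'E'
from workcell import *
import numpy as np, cv2
from scipy.spatial.transform import Rotation as R
def ray(n,uv):
    m=camera_model(n);d=np.array([(uv[0]-m['cx'])/m['fx'],(uv[1]-m['cy'])/m['fy']])
    u=d.copy()
    for _ in range(20): u=d/(1+m['k1']*(u@u))
    if 'mount' in m:
        s=state();T=np.eye(4);T[:3,:3]=R.from_euler('xyz',s['ee_rot'],degrees=True).as_matrix();T[:3,3]=s['ee_pos'];M=T@m['mount']
        return M[:3,3],M[:3,:3]@np.r_[u,1]
    A=cv2.Rodrigues(m['rvec'])[0];return -A.T@m['tvec'],A.T@np.r_[u,1]
def atz(n,uv,z):
    o,d=ray(n,uv);return (o+d*(z-o[2])/d[2])[:2]
E
python3 - <<'E'
from h import *
f=cv2.imread('pics/top0.png')
def blobs(mask,x0,y0):
    n,l,s,c=cv2.connectedComponentsWithStats(mask.astype(np.uint8)); return [(s[i,4],s[i,:4]+[x0,y0,0,0],c[i]+[x0,y0]) for i in range(1,n) if s[i,4]>8]
roi=f[228:265,250:365].astype(int)
pts=[]
for a,b,c in blobs(roi.min(2)>235,250,228):
    p=atz('top',c,69);print(a,b,c,p);pts.append(p) if a>100 else 0
g=f[235:262,228:250].astype(int)
for a,b,c in blobs(g[:,:,1]-g[:,:,2]>40,228,235): print('lamp',a,c,atz('top',c,57))
for c in [(225.5,213),(390,208.5),(392.5,284),(227,287)]: print('corner',atz('top',c,52))
for c in [(347,213),(325,228),(305,238),(282,251)]: print('scene key',atz('scene',c,70))
print('scene lamp',atz('scene',(369,205),58))
for c in[(289,307),(366,312),(327,309)]:print('engr',atz('top',c,10))
cv2.imwrite('pics/c.png',np.hstack([cv2.resize(f[195:300,210:410],None,fx=4,fy=4)]))
E
```

```text
379 [340 233  17  23] [348.00263852 244.21635884] [540.45698654 -15.89673903]
367 [286 235  17  23] [293.79291553 246.47956403] [538.89144663  75.65665559]
385 [312 234  18  23] [320.6025974  245.06493506] [540.16321068  30.30577453]
373 [258 236  17  23] [266.10187668 246.60321716] [539.85265286 122.67825465]
lamp 59 [237.71186441 248.33898305] [539.10348804 173.65783279]
corner [602.1845825  195.72695757]
corner [602.26669042 -91.30746632]
corner [471.70440768 -91.06235357]
corner [472.84429534 194.17058882]
scene key [541.32714834 123.74590595]
scene key [545.60008132  72.04100338]
scene key [542.91235939  31.49370337]
scene key [542.52498071 -15.58102738]
scene lamp [542.05394271 174.45509356]
engr [434.22333739  90.7383181 ]
engr [422.26681211 -47.98615217]
engr [429.21705794  22.11205424]
```

View pics/c.png

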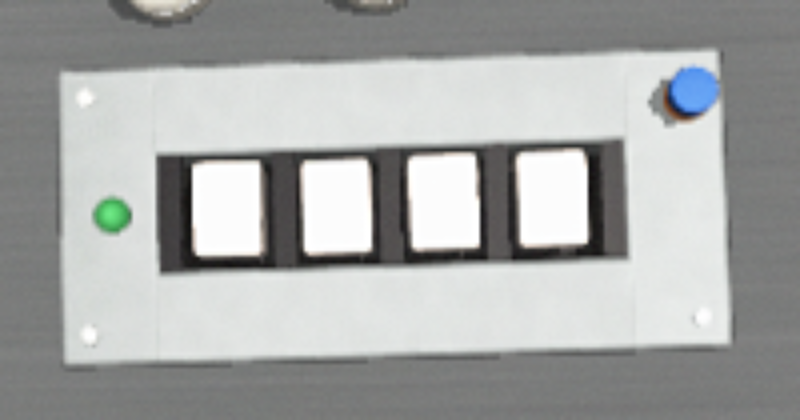

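Both cameras agree to about 3 mm except on the second key (7 mm in x), and the spacing matches 46 mm. The console centre is about (540, 53) with yaw ≈ 0. The keys, counted from the lamp, are at y ≈ 122, 76, 30 and -16, all at x ≈ 540. I close the fingers, square the tool to yaw 180 and go over key 1.

>>> arm_command:
  deltas: "0 0 0 0 0 -8.7 0; 0 0 0 0 0 -8.8 0; -37 -43 0 0 0 0 0; -37 -43 0 0 0 0 0; -37 -43 0 0 0 0 0"
  force: 10

```text
time_s: 0.72
ee_pos: [284.3, 418.1, 213.6]
ee_rot: [-180.0, -0.0, -179.9]
force: [0.2, 0.4, 0.4]
gripper_width: 44.1
```

>>> arm_command:
  deltas: "-37 -43 0 0 0 0 0; -37 -43 0 0 0 0 0; -37 -43 0 0 0 0 0; -37 -43 0 0 0 0 0; 0 0 0 0 0 0 0"

```text
time_s: 1.35
ee_pos: [433.5, 245.0, 213.6]
ee_rot: [-180.0, -0.0, 179.7]
force: [-0.6, -0.4, 0.4]
gripper_width: 0.2
```

>>> arm_command:
  deltas: "-36 -41 0 0 0 0 0; -36 -41 0 0 0 0 0; -35 -41 0 0 0 0 0; 0 0 50 0 0 0 0; 0 0 53 0 0 0 0"

```text
time_s: 1.98
ee_pos: [539.2, 125.3, 110.0]
ee_rot: [179.9, 0.1, 180.0]
force: [-0.5, 0.3, -1.6]
gripper_width: 0.4
```

>>> arm_command:
  deltas: "0 0 0 0 0 0 0; 0 0 0 0 0 0 0"

```text
time_s: 2.22
ee_pos: [539.8, 125.7, 112.6]
ee_rot: [180.0, 0.1, -179.9]
force: [-0.3, 0.1, 0.2]
gripper_width: 0.8
```

Run:
```python
from h import *
s=state();print(s['ee_pos'],s['ee_rot'],s['force'])
cv2.imwrite('pics/w1.png',grab_frame('wrist')[:,:,::-1])
```

```text
[539.80525213 125.74668668 112.5708958 ] [ 1.79957999e+02  1.37975657e-01 -1.79907333e+02] [-0.32837354  0.13611538  0.19342795]
```

View pics/w1.png

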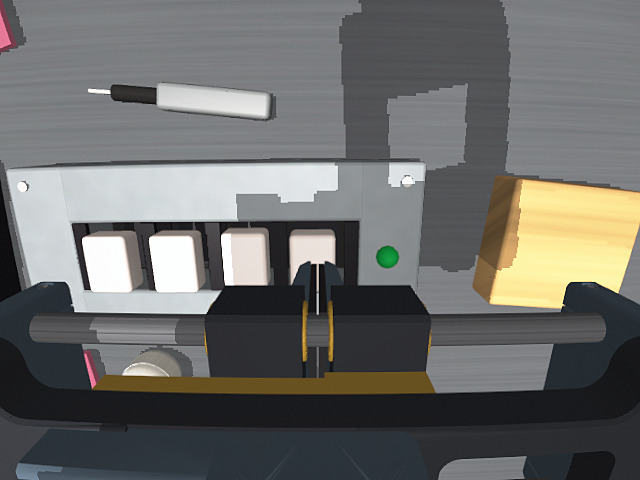

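The wrist view shows key 1 at (313,245) next to the lamp at (388,257). The fingertip at u≈318 is about 3 mm too far toward +y, so I correct that and tap in small steps.

>>> arm_command:
  deltas: "0 -3 30 0 0 0 0; 0 0 8 0 0 0 0; 0 0 0 0 0 0 0"

```text
time_s: 2.65
ee_pos: [539.4, 122.1, 74.0]
ee_rot: [180.0, 0.1, -180.0]
force: [1.2, -0.0, -0.1]
gripper_width: 0.3
```

>>> arm_command:
  deltas: "0 0 3 0 0 0 0; 0 0 2 0 0 0 0; 0 0 1 0 0 0 0; 0 0 0 0 0 0 0; 0 0 0 0 0 0 0"

```text
time_s: 3.28
ee_pos: [539.6, 122.0, 67.4]
ee_rot: [180.0, 0.1, -180.0]
force: [1.1, 1.0, 1.5]
gripper_width: 0.2
```

>>> arm_command:
  deltas: "0 0 1.5 0 0 0 0; 0 0 0 0 0 0 0"

```text
time_s: 3.52
ee_pos: [539.4, 121.9, 65.6]
ee_rot: [180.0, 0.1, -180.0]
force: [1.9, 1.1, 2.9]
gripper_width: 0.6
```

>>> arm_command:
  deltas: "0 0 0 0 0 0 0"

```text
time_s: 3.65
ee_pos: [539.3, 121.9, 65.6]
ee_rot: [180.0, 0.1, -180.0]
force: [2.3, -0.0, 3.0]
gripper_width: 0.2
```

Key 1 gives about 3 N at z = 65.6, so it is standing up. Next is key 2.

>>> arm_command:
  deltas: "0 0 -20 0 0 0 0; 0 -46 0 0 0 0 0; 0 0 0 0 0 0 0; 0 0 12 0 0 0 0; 0 0 0 0 0 0 0"

```text
time_s: 4.28
ee_pos: [537.3, 76.2, 71.7]
ee_rot: [-180.0, -0.2, -179.9]
force: [-0.4, 0.4, -0.7]
gripper_width: 0.5
```

>>> arm_command:
  deltas: "0 0 3 0 0 0 0; 0 0 3 0 0 0 0; 0 0 2 0 0 0 0; 0 0 0 0 0 0 0; 0 0 0 0 0 0 0"

```text
time_s: 4.9
ee_pos: [539.0, 75.8, 65.6]
ee_rot: [180.0, 0.0, -180.0]
force: [-0.5, -0.3, -0.5]
gripper_width: 0.3
```

Key 2 gives no force at 65.6, so it is probably the latched one. I lower carefully to touch it, staying well short of 60 mm.

>>> arm_command:
  deltas: "0 0 1.5 0 0 0 0; 0 0 1.5 0 0 0 0; 0 0 0 0 0 0 0; 0 0 0 0 0 0 0"

```text
time_s: 5.4
ee_pos: [539.1, 75.8, 62.8]
ee_rot: [180.0, 0.0, -180.0]
force: [0.3, -1.1, 4.1]
gripper_width: 0.5
```

>>> arm_command:
  deltas: "0 0 -23 0 0 0 0; 0 -46 0 0 0 0 0; 0 0 0 0 0 0 0; 0 0 12 0 0 0 0; 0 0 0 0 0 0 0"

```text
time_s: 6.02
ee_pos: [537.6, 30.4, 71.8]
ee_rot: [180.0, -0.2, -179.9]
force: [0.1, 0.2, 0.3]
gripper_width: 0.3
```

>>> arm_command:
  deltas: "0 0 3 0 0 0 0; 0 0 3 0 0 0 0; 0 0 2 0 0 0 0; 0 0 0 0 0 0 0; 0 0 0 0 0 0 0"

```text
time_s: 6.65
ee_pos: [539.1, 29.9, 65.7]
ee_rot: [180.0, 0.0, -180.0]
force: [0.0, 1.9, 3.2]
gripper_width: 0.5
```

Key 2 was felt at 4.1 N only at 62.8, so it is latched. Key 3 gives 3.2 N at 65.7, so it is up. Next is key 4.

>>> arm_command:
  deltas: "0 0 -20 0 0 0 0; 0 -46 0 0 0 0 0; 0 0 0 0 0 0 0; 0 0 12 0 0 0 0; 0 0 0 0 0 0 0"

```text
time_s: 7.28
ee_pos: [537.7, -15.6, 71.9]
ee_rot: [180.0, -0.2, -179.9]
force: [-0.1, 0.5, -0.3]
gripper_width: 0.2
```

>>> arm_command:
  deltas: "0 0 3 0 0 0 0; 0 0 3 0 0 0 0; 0 0 2 0 0 0 0; 0 0 0 0 0 0 0; 0 0 0 0 0 0 0"

```text
time_s: 7.9
ee_pos: [539.1, -16.0, 65.7]
ee_rot: [180.0, 0.0, -180.0]
force: [-0.5, 2.3, 3.1]
gripper_width: 0.2
```

Key 4 gives 3.1 N, so it is up. Only key 2 is latched. I go back over it and press it home in steps, watching for the hard stop.

>>> arm_command:
  deltas: "0 0 -20 0 0 0 0; 0 46 0 0 0 0 0; 0 46 0 0 0 0 0; 0 0 0 0 0 0 0; 0 0 0 0 0 0 0"

```text
time_s: 8.52
ee_pos: [538.7, 75.3, 85.2]
ee_rot: [-180.0, -0.0, -179.9]
force: [0.3, 0.1, -0.3]
gripper_width: 0.3
```

>>> arm_command:
  deltas: "0 0 12 0 0 0 0; 0 0 8 0 0 0 0; 0 0 3 0 0 0 0; 0 0 0 0 0 0 0; 0 0 0 0 0 0 0"

```text
time_s: 9.15
ee_pos: [538.7, 75.3, 62.7]
ee_rot: [-180.0, -0.0, -180.0]
force: [-2.0, -2.5, 4.6]
gripper_width: 0.4
```

>>> arm_command:
  deltas: "0 0 1.5 0 0 0 0; 0 0 1.5 0 0 0 0; 0 0 1 0 0 0 0; 0 0 0 0 0 0 0"

```text
time_s: 9.65
ee_pos: [538.9, 75.6, 59.1]
ee_rot: [-180.0, 0.0, -179.9]
force: [-2.7, -3.5, 8.4]
gripper_width: 0.4
```

>>> arm_command:
  deltas: "0 0 0.7 0 0 0 0; 0 0 0 0 0 0 0; 0 0 0 0 0 0 0"

```text
time_s: 10.02
ee_pos: [539.0, 75.7, 59.0]
ee_rot: [-180.0, 0.0, -179.9]
force: [-4.0, -2.9, 12.7]
gripper_width: 0.7
```

The force rises while the tip stays at 59.0, so the key is on its hard stop. I let go, then check with one light tap that stays above the latched height.

>>> arm_command:
  deltas: "0 0 -10 0 0 0 0; 0 0 -17 0 0 0 0; 0 0 0 0 0 0 0; 0 0 0 0 0 0 0; 0 0 12 0 0 0 0"

```text
time_s: 10.65
ee_pos: [539.2, 75.9, 72.3]
ee_rot: [180.0, 0.1, -180.0]
force: [0.3, 0.3, -0.6]
gripper_width: 0.8
```

>>> arm_command:
  deltas: "0 0 4 0 0 0 0; 0 0 3 0 0 0 0; 0 0 1 0 0 0 0; 0 0 0 0 0 0 0; 0 0 0 0 0 0 0"

```text
time_s: 11.28
ee_pos: [538.5, 75.7, 64.8]
ee_rot: [180.0, -0.0, -180.0]
force: [-2.4, 0.6, 4.3]
gripper_width: 0.6
```

64.8 is too close to the latched height to decide, so I check again a little higher.

>>> arm_command:
  deltas: "0 0 -2 0 0 0 0; 0 0 0 0 0 0 0; 0 0 0 0 0 0 0"

```text
time_s: 11.65
ee_pos: [539.2, 75.7, 66.9]
ee_rot: [180.0, 0.0, -180.0]
force: [-2.3, 0.5, 1.7]
gripper_width: 0.4
```

>>> arm_command:
  deltas: "0 0 -30 0 0 0 0; 0 0 -50 0 0 0 0; 50 0 -30 0 0 0 0; 50 0 0 0 0 0 0; 0 0 0 0 0 0 0"

```text
time_s: 12.28
ee_pos: [436.1, 75.5, 176.9]
ee_rot: [180.0, -0.0, -179.9]
force: [1.7, -1.0, -0.4]
gripper_width: 0.5
```

Run:
```python
from h import *
s=state();print(s['ee_pos'],s['force'])
a=grab_frame('scene')[:,:,::-1];w=grab_frame('wrist')[:,:,::-1]
o=cv2.imread('pics/scene0.png')
cr=lambda f:cv2.resize(f[170:360,130:470],(400,224),interpolation=cv2.INTER_CUBIC)
cv2.imwrite('pics/end.png',np.vstack([np.hstack([cr(o),cr(a)]),cv2.resize(w,(800,600))[:370]]))
```

```text
[436.07893521  75.53115748 176.8839338 ] [ 1.66839247 -1.03147305 -0.44502306]
```

View pics/end.png

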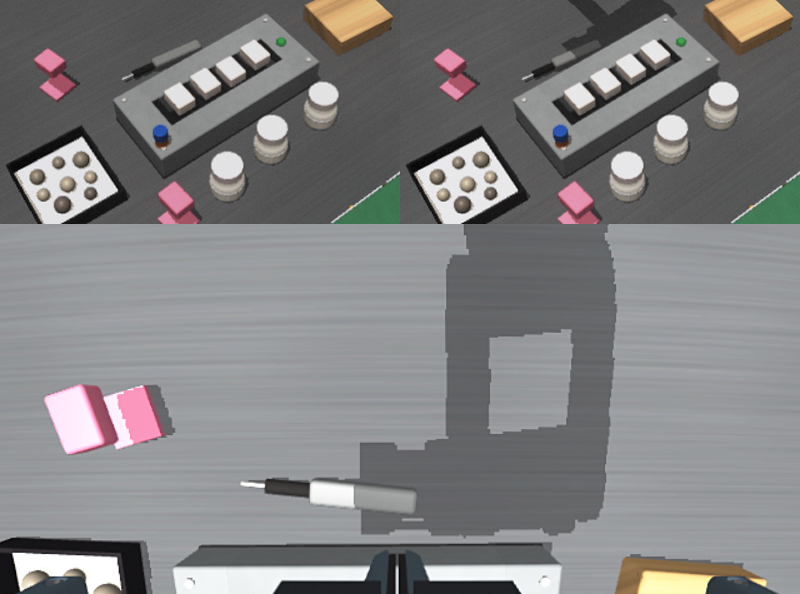

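In the before/after scene crops, everything stands where it was and the second key now stands as high as its neighbours. The contact agrees: 1.7 N at z = 66.9, where a latched key would give none. The arm is clear, so I hand in.

```bash
python3 -c "
from workcell import *
print(job_done())"
```

```text
the job is handed in; nothing more can be done
None
```

The latched key was the second from the lamp. I pressed it home and it sprang back up, so by my checks all four keys now stand up.

- **Tapping, in order from the lamp:** keys 1, 3 and 4 pushed back with about 3 N at 65.6 mm, so they were up. Key 2 gave nothing there and was only felt at 62.8 mm, with 4.1 N. No other key went further than about 4.5 mm down.
- **Pressing key 2:** it reached its hard stop at 59.0 mm with 12.7 N, and I let it go.
- **Check afterwards:** I tapped key 2 once more. The first reading, 4.3 N at 64.8 mm, was too close to the latched height to decide. A second at 66.9 mm gave 1.7 N, which matches an up key. I did not tap the other three again.
- **Rest of the scene:** before and after pictures show the jars, vial, tray, block and engraver unmoved. The arm was clear when I handed in at about 12.4 s.

One disagreement: the two cameras differed by about 7 mm on key 2's position. I used the top camera's position, and the tapping worked with it.

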